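# Lay up a bar shoe package on the drilling board

### The arm

A 6-joint arm with a two-finger parallel gripper is mounted at the origin on the work surface. World frame = base frame: x ahead of the robot, y to its left, z up, the work surface at z = 0. Lengths are in m, angles in rad, forces in N, time in s.
With the tool pointing down it reaches from about 0.25 to 0.8 m from the base axis. Payload 8.5 kg.
Tool frame: the origin (TCP) lies at the very end of the fingers, on their centre line; the grasp point (between the pads) lies 19 mm behind it (ctrl.grip_depth is the distance from the TCP to the grasp point, in m); y points along the fingers, z is the direction in which the jaws open and shut, and the axes are right-handed (so a half turn about y gives the same grasp; the last joint's range is limited). The gripper opens to 85 mm and grips with 20 to 120 N. Pads are 22 mm wide; open, the fingers measure 114 mm over their backs; the gripper's body (76 mm by 85 mm) begins 54 mm behind the grasp point. The pads swing forward as they close: fully open they stand 13 mm farther back than shut.
Start: joints at [-1.217, 0.238, -0.013, 1.319, 0, 1.571], TCP at [0.182, -0.492, 0.21] pointing down, gripper open.
Joint ranges: [-2.66, 2.66], [-1.03, 1.9], [-1.14, 1.46], [-1.82, 2.27], [-1.45, 1.34], [-3.14, 3.14]. Speed limits (rad/s): [2.22, 2.22, 2.79, 3.14, 3.14, 3.14].

### API

Orientations are given as a unit quaternion [w, x, y, z].
In Python, from rig import ctrl gives the robot as it stands.
- The arm moves only by the tool step_arm, never from a script. Its argument "increments" is a list of rows, each a list of 4 numbers: the shift along the tool's x, y, z in cm, then the turn about the tool's y in degrees. In form: [[x, y, z, twist], ...]. A call has 1 to 10 rows; each row is the pose to reach, as a shift and turn from the pose commanded when the call began, along the tool's axes at that moment; what a row does not reach only later rows make up. A row lasts 1/10 s, in which the tool goes at most 50 mm and 8.59 degrees, less where a joint would pass 70% of its speed; a pose out of reach is approached as far as the arm can. A call with a gripper value outside its range is refused whole. "claw" is the closure, from -1 (fully open) to 1 (shut), set as the call begins (left out, the last holds). The fingers move at their own pace and stop on an object; the grip force is fixed at half the most. Time passes only in rows, so rows that repeat a pose let the fingers close. It gives the time, the measured TCP pose, the force and the opening at its end, in the units of the state.
- ctrl.get_obs(): the state, without advancing time (a new reading comes with each control period).
- ctrl.snapshot(name): name is "scene" or "top"; returns a dict with "img" (420x560x3 uint8, red, green, blue), "fx", "fy", "cx", "cy" (pixels), "R" (3x3) and "t" (3): a world point X has camera coordinates R X + t. Camera axes: x right, y down, z forward; pixel columns grow to the right and rows downward; lengths in m; the calibration is good to about 2 mm. A picture is of the moment at which its call begins. There is no depth.
- ctrl.finish_job(): hands the job in, once; it reports no verdict.
The state is a dict: "t": time; "q": joint angles; "dq": joint speeds; "joint_torque": joint torques, N m; "eef_pos": TCP position; "tool_rot": TCP orientation; "force": force on the tool from outside, world axes, zero at the start; "torque": the same for the moment, N m; "opening": opening from 0.0 (shut) to 1.0 (fully open).
Only numpy, scipy, OpenCV 4.12 (cv2) and the standard library are available. Lean on these libraries where they do the work, as an engineer would, in place of code of your own. Each camera call takes 0.05 s, during which the arm holds its last target. There are 200 camera calls.

### The job

Lay up the shoe package on the plywood drilling board, ready for the rivet holes to be drilled: the flat black nylon pad goes on the traced outline first, then the off-white wedge pad, then the galvanised straight bar shoe, and last the steel drilling template with its knob up. Point every toe (the round end) to the board's stop strip, and set each piece squarely over the one below, within about 8 mm and a few degrees. Leave the open shoe, the stud tap and the centre punch lying where they are.

Things in the scene. Friction and masses are not known exactly. Their poses are not given: they have to be found in the camera images.
- pad: Flat black nylon pad: hoof outline 110 long (x) by 116 wide (y), toe at x 58, straight heel edge at x -52; 6 thick, 70 g. Wide rim round a D-shaped opening 56 across (x -26 to +28). The heel part of the rim (x -52 to -26) has straight parallel sides along y for 44: a good grip. Origin: underside, below the outline's middle; x to the toe, z up.
- wedge: Off-white nylon wedge pad, a ring: hoof outline 110 long (x) by 116 wide (y), toe at x 58, straight heel edge at x -52; opening 72 across, closed at the heel by a straight bar (x -52 to -32, parallel sides for 58 along y). Tapers evenly from 10 thick at the heel edge to 5 at the toe (a 2.6 degree slope). 60 g. Origin: underside, below the outline's middle; x to the toe, z up.
- bar_shoe: Galvanised steel straight bar shoe: hoof outline 110 long (x) by 116 wide (y), toe at x 58, straight heel edge at x -52; 8 thick, about 0.32 kg. 22 wide web with nail crease and holes on top, opening 72 across, closed at the heel by a straight bar (x -52 to -32, parallel sides for 58 along y). Origin: underside, below the outline's middle; x to the toe, z up.
- template: Drilling template, a solid steel plate: hoof outline 110 long (x) by 116 wide (y), toe at x 58, straight heel edge at x -52; 5 thick, about 0.42 kg. Black knob over the origin, diameter 28, from 17 to 41 above the underside, on a thinner stem; four 15 wide bushes 5 above the plate at x 36, y +-30 and x -40, y +-36. Origin: underside, below the outline's middle; x to the toe, z up.
- board: Drilling board, fixed: pale plywood 148 by 124, 18 thick, with the same hoof outline (110 by 116) traced on top. A wooden stop strip, 14 wide and 10 above the board, runs along the edge beyond the toe, 14 clear of the outline. Origin: on the bench below the outline's middle, 62 from the heel edge; x to the strip, where the toes go; z up.
- stop (a point): Middle of the top of the board's stop strip: 79 from the board's origin along its x, 28 above the bench.
- open_shoe: Bystander, not used: dark steel horseshoe of the same size but open at the heel, without a bar, 8 thick, loose. Origin: middle of the underside. Leave it where it lies.
- stud_tap: Bystander, not used: chrome stud tap lying loose, T-handle 78 wide, 95 long over all, 13 thick. Origin: on the bench near its middle; x to the cutting end. Leave it where it lies.
- punch: Bystander, not used: six-sided steel centre punch, 124 long, 13 thick, lying loose. Origin: on the bench below its middle; x to the tip. Leave it where it lies.
Not all that is in view belongs to the job. Of the things that look like the pad, the middle-sized one is meant. Of the things shaped like the board, the plywood one is meant.

How it is judged:
On the way, in this order (a step that is already met when the one before it is completed fails the run):
1. the flat black pad lies flat inside the traced outline on the drilling board, toe to the stop strip, let go (horizontal distance between pad and board below 0.012 m and angle between the x axis of pad and the x axis of board, either way round below 0.2 rad and x of stop in the frame of pad above 0.03 m and z of pad in the frame of board between 0.0155 and 0.0205 m and angle between pad's own z axis and vertical below 0.06 rad and contact force between the fingers and pad below 0.2 N and linear speed of pad below 0.02 m/s), for 0.2 s.
2. the wedge pad lies on the flat pad, thick heel over the heel, let go (horizontal distance between wedge and pad below 0.01 m and angle between the x axis of wedge and the x axis of board, either way round below 0.2 rad and x of stop in the frame of wedge above 0.03 m and z of wedge in the frame of board between 0.0215 and 0.027 m and angle between wedge's own z axis and vertical below 0.06 rad and contact force between the fingers and wedge below 0.2 N and linear speed of wedge below 0.02 m/s), for 0.2 s.
3. the straight bar shoe lies on the wedge pad, toe over toe, let go (horizontal distance between bar_shoe and wedge below 0.01 m and angle between the x axis of bar_shoe and the x axis of board, either way round below 0.2 rad and x of stop in the frame of bar_shoe above 0.03 m and z of bar_shoe in the frame of board between 0.0285 and 0.0345 m and angle between bar_shoe's own z axis and vertical below 0.11 rad and contact force between the fingers and bar_shoe below 0.2 N and linear speed of bar_shoe below 0.02 m/s), for 0.2 s.
4. the drilling template lies on the shoe, knob up, toe over toe, let go (horizontal distance between template and bar_shoe below 0.01 m and angle between the x axis of template and the x axis of board, either way round below 0.2 rad and x of stop in the frame of template above 0.03 m and z of template in the frame of board between 0.0365 and 0.043 m and angle between template's own z axis and vertical below 0.11 rad and contact force between the fingers and template below 0.2 N and linear speed of template below 0.02 m/s), for 0.2 s.
At the end, for the whole second after the job is handed in: On the board lie pad, wedge, bar shoe, template (knob up), in that order from below, flat on each other, at rest, released; pad within 12 mm of the outline's middle, others within 10 mm of the piece below, toes to the strip within 0.2 rad, heights within 3 mm, tilts under 0.06 (pads) and 0.11 rad (all of step 1 and all of step 2 and all of step 3 and all of step 4); the robot touches nothing.
It fails at once if the open shoe is moved by more than 15 mm (distance of open_shoe from where it was at the start of the episode above 0.015 m).
It fails at once if the stud tap is moved by more than 15 mm (distance of stud_tap from where it was at the start of the episode above 0.015 m).
It fails at once if the centre punch is moved by more than 15 mm (distance of punch from where it was at the start of the episode above 0.015 m).
It also fails if it takes over 112 s, if anything falls off the work surface, if the arm or the gripper's body presses on something with over 40 N, if the wrist force passes 120 N, or if a joint passes its speed limit or range.

## Working session

There is one attempt and no reset: what is moved stays moved. The work goes in short steps, Python scripts to look and compute and a tool call to move; the robot and the scene stay as the last step left them, time stands still between calls to the robot, and variables do not carry over. Pictures are saved under pics/ and viewed, about 12 in all and at most 16, crops included, and the job is handed in when it is done.

Besides the shell and the picture viewer there is one more tool, called after "Emit:" as name(argument=value, ...) on one line, values as JSON. step_arm: Moves the arm, as the interface text tells. Its arguments: {"type":"object","properties":{"increments":{"type":"array"},"claw":{"type":"number"}},"required":["increments"]}

```bash
ls; mkdir -p pics
python3 - <<'E'
from rig import ctrl
import cv2,numpy as np
for n in("scene","top"):
    s=ctrl.snapshot(n); cv2.imwrite(f"pics/{n}0.png",s["img"][...,::-1])
    print(n,s["fx"],s["fy"],s["cx"],s["cy"],np.round(s["R"],4).tolist(),np.round(s["t"],4))
o=ctrl.get_obs();print(o["t"],o["eef_pos"],o["tool_rot"],o["opening"],ctrl.grip_depth)
E
```

```text
pics
scene 448.42270146556973 448.42270146556973 268.88382546897407 213.2189322590288 [[0.5063, 0.8622, 0.0155], [0.6793, -0.3878, -0.623], [-0.5311, 0.326, -0.7821]] [-0.335  -0.3066  1.5187]
top 440.2835332661377 440.2835332661377 283.9462918247917 214.8453045419769 [[-0.0187, -0.9996, -0.0205], [-0.9949, 0.0206, -0.0986], [0.099, 0.0185, -0.9949]] [0.0869 0.5334 1.3728]
0.1 [ 0.18175649 -0.49210637  0.20993903] [ 0.1243471  -0.12452045  0.69652599 -0.69561771] 1.0025346324517213 0.0187
```

View pics/top0.png

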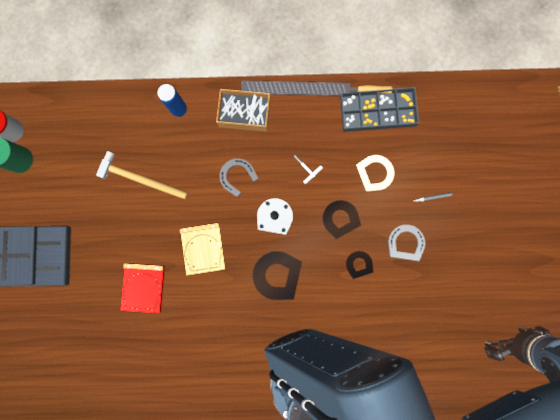

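View pics/scene0.png

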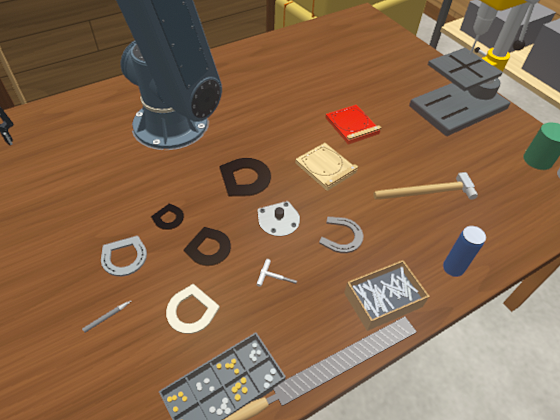

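```bash
cat > h.py <<'E'
import cv2,numpy as np
def cast(s,uv,z):
    uv=np.asarray(uv,float).reshape(-1,2)
    d=np.c_[(uv[:,0]-s["cx"])/s["fx"],(uv[:,1]-s["cy"])/s["fy"],np.ones(len(uv))]@s["R"]
    c=-s["R"].T@s["t"]
    return (c+d*((z-c[2])/d[:,2])[:,None])[:,:2]
def project(s,X):
    p=np.asarray(X)@s["R"].T+s["t"]; return np.c_[p[:,0]/p[:,2]*s["fx"]+s["cx"],p[:,1]/p[:,2]*s["fy"]+s["cy"]]
def mask(img,kind):
    hsv=cv2.cvtColor(img,cv2.COLOR_RGB2HSV).astype(int);H,S,V=hsv[...,0],hsv[...,1],hsv[...,2]
    return (((V<65)) if kind=="black" else ((S<75)&(V>90)) if kind=="grey" else ((V>150)&(H>12)&(H<35))).astype(np.uint8)
def contour(s,uv,kind,r=34,k=4):
    u,v=uv; x0,y0=int(u-r),int(v-r)
    c=cv2.resize(s["img"][y0:y0+2*r,x0:x0+2*r],None,fx=k,fy=k,interpolation=cv2.INTER_CUBIC)
    m=mask(c,kind)
    cs,_=cv2.findContours(m,cv2.RETR_EXTERNAL,cv2.CHAIN_APPROX_NONE)
    b=max(cs,key=cv2.contourArea)
    return (b.reshape(-1,2)+.5)/k-.5+[x0,y0]
def hoof(s,uv,kind,z,r=34):
    P=cast(s,contour(s,uv,kind,r),z)
    h=cv2.convexHull((P*1000).astype(np.float32)).reshape(-1,2)/1000
    a=cv2.approxPolyDP((h*1000).astype(np.float32).reshape(-1,1,2),2,True).reshape(-1,2)/1000
    e=np.roll(a,-1,0)-a;i=np.argmax(np.hypot(*e.T));A,B=a[i],a[(i+1)%len(a)]
    d=(B-A)/np.hypot(*(B-A)); n=np.array([-d[1],d[0]])
    dist=np.abs((P-A)@n); t=(P-A)@d; sel=(dist<.003)&(t>.006)&(t<np.hypot(*(B-A))-.006)
    l=cv2.fitLine((P[sel]*1000).astype(np.float32),cv2.DIST_HUBER,0,.01,.01).ravel(); d=l[:2]
    n=np.array([-d[1],d[0]])
    if (P.mean(0)-A)@n<0:n=-n
    y=np.array([-n[1],n[0]])
    px,py=P@n,P@y
    cx=((px.min()+52e-3)+(px.max()-58e-3))/2; cy=(py.min()+py.max())/2
    return n*cx+y*cy,np.degrees(np.arctan2(n[1],n[0])),np.ptp(px)*1e3,np.ptp(py)*1e3,np.hypot(*(B-A))*1e3
E
python3 - <<'E'
from rig import ctrl
import cv2,numpy as np
from h import *
T=ctrl.snapshot("top");S=ctrl.snapshot("scene")
L=dict(pad=((341,219),(208,246),"black",.003),wedge=((376,173),(192,309),"grey",.004),bar=((407,242),(123,255),"grey",.004),templ=((275,216),(279,219),"grey",.0025),big=((277,275),(245,177),"black",.003),small=((360,264),(168,216),"black",.003))
for k,(a,b,kind,z) in L.items():
    for s,uv in((T,a),(S,b)):
        try: print(k,*[np.round(q,4) for q in hoof(s,uv,kind,z,22 if k=="small" else 34)])
        except Exception as e: print(k,e)
P=cast(T,contour(T,(203,249),"ply"),.02); r=cv2.minAreaRect((P*1000).astype(np.float32));print("board",r)
c=T["img"][195:315,110:310];c2=T["img"][150:270,310:450]
cv2.imwrite("pics/crop.png",np.hstack([cv2.resize(c,None,fx=2.3,fy=2.3*1,interpolation=3),cv2.resize(c2,None,fx=2.3,fy=2.3,interpolation=3)])[...,::-1])
E
```

```text
pad [ 0.5413 -0.0884] 56.049 60.026 98.9607 67.1258
pad [ 0.5241 -0.1063] 27.7838 109.139 114.7668 90.4895
wedge [ 0.6709 -0.2239] -71.3181 112.0587 117.9323 86.4814
wedge [ 0.6691 -0.2256] -71.3112 113.8846 119.1254 88.7986
bar [ 0.4406 -0.3123] -9.9637 111.7206 118.8917 88.3546
bar [ 0.4398 -0.3135] -8.9511 117.2618 117.8673 51.9475
templ [0.5348 0.1076] -11.286 113.7876 118.8291 88.2881
templ [0.5346 0.1058] -11.1638 115.7312 119.309 84.4543
big [0.2987 0.0736] -141.6812 62.0336 126.5037 92.0197
big [0.3448 0.1037] 75.9791 144.1564 156.0332 124.416
small [ 0.3738 -0.1597] 17.0735 76.3436 81.7928 65.0009
small [ 0.3756 -0.1618] 16.6292 80.8189 82.8247 63.1335
board ((433.2248229980469, 340.2049560546875), (155.95591735839844, 133.1140594482422), 7.732522010803223)
```

View pics/crop.png

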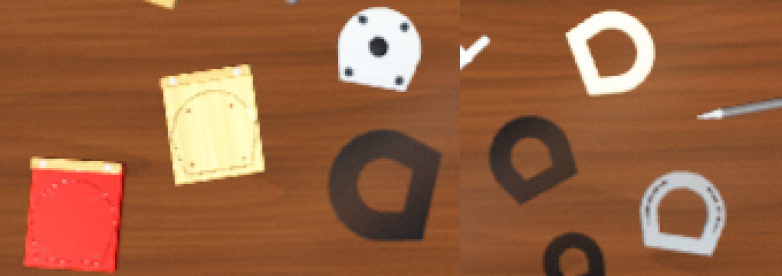

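Run:
```python
from rig import ctrl
import cv2,numpy as np,h
from h import *
T=ctrl.snapshot("top");S=ctrl.snapshot("scene")
np.savez("s0.npz",T=T["img"],S=S["img"])
i=T["img"];print("pad row",i[205,325:357].tolist()[::2])
for lim in(25,32,40):
    h.mask=lambda img,k:((img[...,0].astype(int)-img[...,2]<lim)).astype(np.uint8)
    for s,uv in((T,(341,219)),(S,(208,246))):
        print(lim,*[np.round(q,4) for q in hoof(s,uv,"black",.003,28)])
# board outline: blackhat lines
for s,uv in((T,(203,250)),(S,(325,164))):
    k=6;r=36;x0,y0=uv[0]-r,uv[1]-r
    c=cv2.resize(s["img"][y0:y0+2*r,x0:x0+2*r],None,fx=k,fy=k,interpolation=2)
    g=cv2.cvtColor(c,cv2.COLOR_RGB2GRAY)
    bh=cv2.morphologyEx(g,cv2.MORPH_BLACKHAT,np.ones((25,25)))
    print(np.percentile(bh,[50,80,90,95,99]))
    cv2.imwrite(f"pics/b{uv[0]}.png",np.hstack([g,cv2.convertScaleAbs(bh,alpha=3)]))
a=cv2.imread("pics/b203.png");b=cv2.imread("pics/b325.png");cv2.imwrite("pics/bb.png",cv2.resize(np.vstack([a,b]),(600,600)))
```

```text
pad row [[145, 85, 44], [125, 73, 44], [53, 42, 39], [42, 36, 34], [43, 35, 32], [48, 38, 36], [49, 38, 35], [52, 40, 37], [55, 44, 37], [56, 42, 37], [61, 47, 40], [61, 46, 41], [64, 51, 41], [69, 54, 44], [119, 77, 50], [154, 94, 55]]
25 [ 0.5359 -0.0884] 53.7746 65.5969 109.5434 88.7892
25 [ 0.5239 -0.1062] 27.3734 108.8173 114.2236 73.1502
32 [ 0.5241 -0.1042] 28.1811 106.9712 111.7357 81.1404
32 [ 0.524  -0.1064] 27.3449 109.6563 114.9016 65.9138
40 [ 0.5239 -0.104 ] 27.7367 107.7746 113.0798 74.8681
40 [ 0.5241 -0.1065] 27.536 110.4882 115.8312 86.413
[ 2.  4.  7. 12. 29.]
[ 2.  5. 12. 26. 50.]
```

View pics/bb.png

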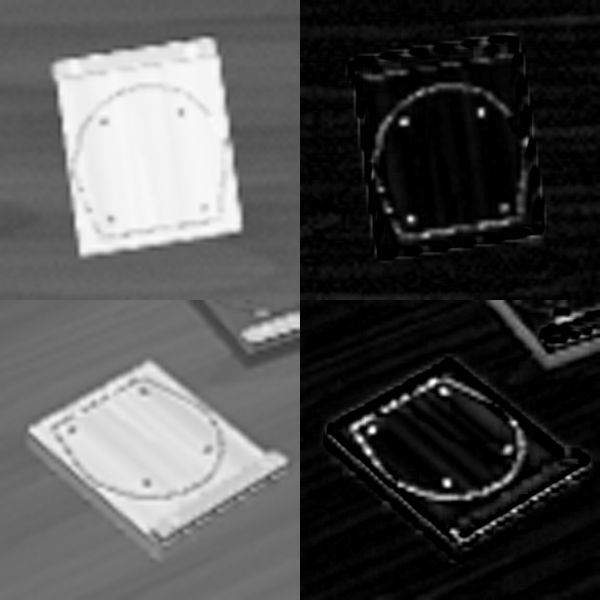

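Run:
```python
from rig import ctrl
import cv2,numpy as np
from h import *
T=ctrl.snapshot("top");S=ctrl.snapshot("scene")
M=np.array([[36,30],[36,-30],[-40,36],[-40,-36]])/1e3
for s,uv,D in((T,(203,250),[(104,121),(181,112),(111,218),(204,207)]),(S,(325,164),[(208,149),(146,182),(143,91),(71,129)])):
    x0,y0=uv[0]-36,uv[1]-36
    g=cv2.cvtColor(s["img"],cv2.COLOR_RGB2GRAY)
    P=[]
    for d in D:
        p=np.array(d)*.24-.4+[x0,y0];a,b=np.round(p).astype(int)
        w=g[b-2:b+3,a-2:a+3].astype(float);w=np.clip(np.median(w)-5-w,0,None)
        yy,xx=np.mgrid[b-2:b+3,a-2:a+3];P.append([(xx*w).sum()/w.sum(),(yy*w).sum()/w.sum()])
    W=cast(s,P,.018);print(np.round(P,1).tolist(),np.round(W,4).tolist())
    print("sides",[round(np.hypot(*(W[i]-W[j]))*1e3,1) for i,j in((0,1),(2,3),(0,2),(1,3))])
    U,_,V=np.linalg.svd((M-M.mean(0)).T@(W-W.mean(0)));R=(U@V).T
    print("org",W.mean(0)-R@M.mean(0),np.degrees(np.arctan2(R[1,0],R[0,0])), np.round((W-W.mean(0)-(M-M.mean(0))@R.T)*1e3,1).tolist())
o=ctrl.get_obs();from scipy.spatial.transform import Rotation as Ro
print(Ro.from_quat(np.roll(o["tool_rot"],-1)).as_matrix().round(3))
```

```text
[[191.5, 242.7], [210.0, 240.5], [193.1, 266.1], [215.5, 263.4]] [[0.4527, 0.3736], [0.4586, 0.3144], [0.3783, 0.3682], [0.3856, 0.2967]]
sides [np.float64(59.6), np.float64(71.9), np.float64(74.6), np.float64(75.1)]
org [0.42075356 0.33849552] 7.536521988299631 [[0.1, 0.7], [-1.8, 0.9], [1.9, -0.7], [-0.2, -0.9]]
[[339.6, 163.3], [323.8, 171.5], [322.9, 148.4], [305.4, 158.5]] [[0.4544, 0.3747], [0.4592, 0.312], [0.3741, 0.3679], [0.3848, 0.2941]]
sides [np.float64(62.9), np.float64(74.5), np.float64(80.6), np.float64(76.5)]
org [0.42009603 0.33745401] 8.019779836446771 [[2.8, 2.5], [-0.8, -0.7], [-1.3, 0.3], [-0.7, -2.1]]
[[-0.938 -0.     0.346]
 [-0.346  0.    -0.938]
 [-0.    -1.    -0.   ]]
```

```bash
cat >> h.py <<'E'
from scipy.spatial.transform import Rotation as Ro
def go(o,x,y,z,yaw):
    R=Ro.from_quat(np.roll(o["tool_rot"],-1)).as_matrix()
    d=R.T@(np.array([x,y,z])-o["eef_pos"])*100
    cur=np.degrees(np.arctan2(R[1,2],R[0,2])); tw=-((yaw-cur+180)%360-180)
    print("row",np.round(d,2),round(tw,2),"| tilt",np.round(R[2],3),"open",round(o["opening"],3),"t",o["t"],"F",np.round(o["force"],1))
def off(p,yaw,dx): a=np.radians(yaw); return p[0]+dx*np.cos(a),p[1]+dx*np.sin(a)
E
cat > g.py <<'E'
import sys
from rig import ctrl
from h import *
a=[float(v) for v in sys.argv[1:]]   # x y yaw dx z
go(ctrl.get_obs(),*off(a[:2],a[2],a[3]),a[4],a[2])
E
python3 g.py .524 -.105 27.6 -.039 .08
```

```text
row [-41.65  13.05 -23.98] -97.33 | tilt [-0. -1. -0.] open 1.003 t 0.4 F [0.1 0.9 0.1]
```

Emit:
step_arm(increments=[[-41.65, 13, -24, -97.3], [-41.65, 13, -24, -97.3], [-41.65, 13, -24, -97.3], [-41.65, 13, -24, -97.3], [-41.65, 13, -24, -97.3], [-41.65, 13, -24, -97.3], [-41.65, 13, -24, -97.3], [-41.65, 13, -24, -97.3], [-41.65, 13, -24, -97.3], [-41.65, 13, -24, -97.3]], claw=0)

```text
t: 1.4
eef_pos: [0.4906, -0.1211, 0.0801]
tool_rot: [0.567, -0.567, 0.422, -0.423]
force: [0.0, -1.2, 0.3]
opening: 0.503
```

```bash
python3 g.py .524 -.105 27.6 -.039 .08
```

```text
row [ 0.16  0.01 -0.17] -11.01 | tilt [ 0. -1.  0.] open 0.503 t 1.4 F [ 0.  -1.2  0.3]
```

Emit:
step_arm(increments=[[0.16, 0, -0.17, -8.5], [0.16, 0, -0.17, -11], [0.16, 3, -0.17, -11], [0.16, 5, -0.17, -11], [0.16, 5, -0.17, -11]])

```text
t: 1.9
eef_pos: [0.4864, -0.1244, 0.0284]
tool_rot: [-0.603, 0.604, -0.37, 0.367]
force: [-1.3, -0.0, 0.4]
opening: 0.499
```

```bash
python3 g.py .524 -.105 27.6 -.039 .002
python3 - <<'E'
from rig import ctrl
import cv2,numpy as np
from h import *
S=ctrl.snapshot("scene");T=ctrl.snapshot("top")
f=lambda s,u,v:cv2.resize(s["img"][v-50:v+50,u-65:u+65],None,fx=4,fy=4,interpolation=2)
cv2.imwrite("pics/g1.png",f(S,205,240)[...,::-1])
E
```

```text
row [0.03 2.64 0.34] -0.37 | tilt [-0.003 -1.    -0.003] open 0.499 t 1.9 F [-1.3 -0.   0.4]
```

View pics/g1.png

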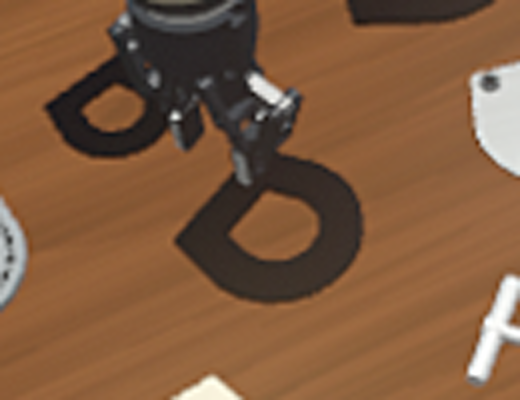

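Run:
```python
from rig import ctrl
from h import *
S=ctrl.snapshot("scene");o=ctrl.get_obs();print(o["eef_pos"],o["t"])
p=o["eef_pos"];z=Ro.from_quat(np.roll(o["tool_rot"],-1)).as_matrix()[:,2]
q=[p,p+z*.021+[0,0,.004],p-z*.021+[0,0,.004],[.4894,-.1231,.006],[*off((.524,-.105),27.6,-.052),.006],[*off((.524,-.105),27.6,.058),.006],[*off((.524,-.105),27.6,-.026),.006]]
print(((project(S,q)-[140,190])*4+2).round())
```

```text
[ 0.48872535 -0.1251717   0.03131622] 2.05
[[225. 177.]
 [249. 187.]
 [199. 159.]
 [232. 198.]
 [217. 190.]
 [349. 263.]
 [247. 207.]]
```

```bash
python3 g.py .524 -.105 27.6 -.039 .002;python3 g.py .524 -.105 27.6 -.039 .002
```

```text
row [-0.16  2.93  0.16] -0.39 | tilt [ 0.    -1.     0.001] open 0.501 t 2.05 F [ 1.3 -1.2  1. ]
row [-0.16  2.93  0.16] -0.39 | tilt [ 0.    -1.     0.001] open 0.501 t 2.05 F [ 1.3 -1.2  1. ]
```

Emit:
step_arm(increments=[[-0.1, 1.5, 0.1, 0], [-0.1, 2.4, 0.1, 0], [-0.1, 2.75, 0.1, 0], [-0.1, 2.75, 0.1, 0], [-0.1, 2.75, 0.1, 0]])

```text
t: 2.55
eef_pos: [0.489, -0.1238, 0.0035]
tool_rot: [0.604, -0.603, 0.368, -0.369]
force: [-0.5, -0.0, 0.1]
opening: 0.499
```

Emit:
step_arm(increments=[[0, 0, 0, 0], [0, 0, 0, 0], [0, 0, 0, 0], [0, 0, 0, 0], [0, 0, 0, 0], [0, 0, 0, 0]], claw=1)

```text
t: 3.15
eef_pos: [0.4887, -0.1236, 0.003]
tool_rot: [0.604, -0.604, 0.368, -0.368]
force: [0.1, -0.5, -0.3]
opening: -0.003
```

Run:
```python
from rig import ctrl
import cv2,numpy as np
from h import *
S=ctrl.snapshot("scene")
o=ctrl.get_obs();print(o["eef_pos"],((project(S,[o["eef_pos"]])-[140,190])*4+2).round())
f=lambda s,u,v:cv2.resize(s["img"][v-50:v+50,u-65:u+65],None,fx=4,fy=4,interpolation=2)
cv2.imwrite("pics/g2.png",f(S,205,240)[...,::-1])
```

```text
[ 0.48865419 -0.12366043  0.00298907] [[231. 200.]]
```

View pics/g2.png

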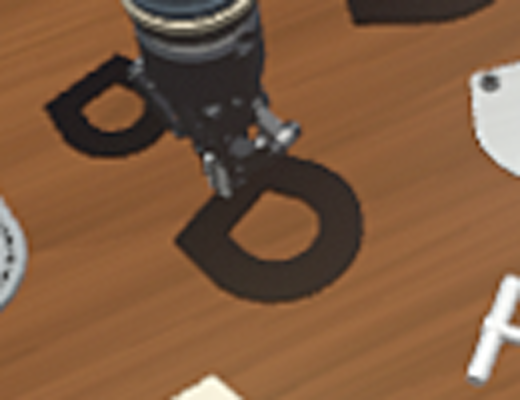

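Emit:
step_arm(increments=[[0, 0, 0, 0], [0, 0, 0, 0], [0, 0, 0, 0], [0, 0.1, 0, 0], [0, 0.2, 0, 0], [0, 0.2, 0, 0]], claw=0)

```text
t: 3.8
eef_pos: [0.4885, -0.1236, 0.0008]
tool_rot: [-0.604, 0.604, -0.368, 0.368]
force: [-0.1, -0.1, -0.8]
opening: 0.499
```

Emit:
step_arm(increments=[[0, 0.1, 0, 0], [0, 0.2, 0, 0], [0, 0.2, 0, 0]])

```text
t: 4.1
eef_pos: [0.4886, -0.1236, -0.0012]
tool_rot: [0.604, -0.604, 0.368, -0.368]
force: [-0.0, -0.1, 0.5]
opening: 0.503
```

Emit:
step_arm(increments=[[0, 0, 0, 0], [0, 0, 0, 0], [0, 0, 0, 0], [0, 0, 0, 0]], claw=0.3)

```text
t: 4.5
eef_pos: [0.4887, -0.1237, -0.001]
tool_rot: [0.604, -0.604, 0.368, -0.368]
force: [0.1, 0.3, -0.6]
opening: 0.35
```

Emit:
step_arm(increments=[[0, 0, 0, 0], [0, 0, 0, 0], [0, 0, 0, 0], [0, 0, 0, 0]], claw=1)

```text
t: 4.9
eef_pos: [0.4887, -0.1236, -0.001]
tool_rot: [0.604, -0.604, 0.368, -0.368]
force: [1.0, -0.7, -0.5]
opening: -0.002
```

Run:
```python
from rig import ctrl
import cv2,numpy as np
from h import *
S=ctrl.snapshot("scene");T=ctrl.snapshot("top")
o=ctrl.get_obs();print(o["eef_pos"],project(S,[o["eef_pos"]]),project(T,[o["eef_pos"]]))
f=lambda s,u,v:cv2.resize(s["img"][v-30:v+30,u-30:u+30],None,fx=7,fy=7,interpolation=2)
cv2.imwrite("pics/g3.png",np.hstack([f(S,200,240),f(T,345,225)])[...,::-1])
```

```text
[ 0.48865403 -0.12368152 -0.000971  ] [[197.47820281 240.41685544]] [[346.39383178 228.74351754]]
```

View pics/g3.png

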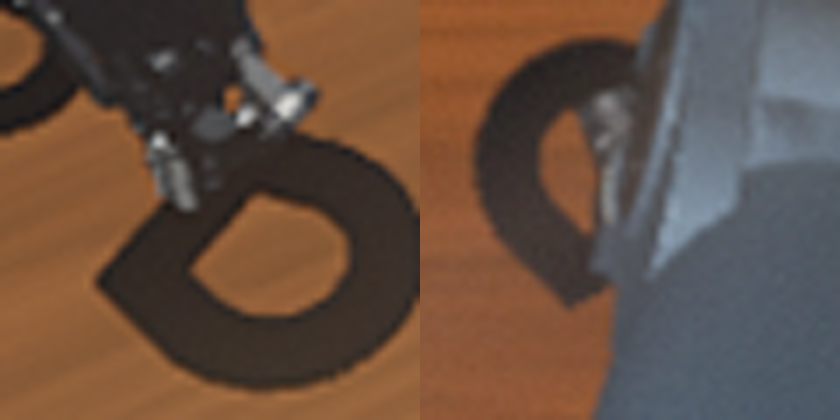

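Emit:
step_arm(increments=[[0, 0.1, 0, 0], [0, 0.2, 0, 0], [0, 0.2, 0, 0]])

```text
t: 5.3
eef_pos: [0.4885, -0.1236, -0.0032]
tool_rot: [0.604, -0.604, 0.368, -0.368]
force: [-0.5, 0.4, -0.1]
opening: 0.001
```

Emit:
step_arm(increments=[[0, 0.1, 0, 0], [0, 0.2, 0, 0], [0, 0.2, 0, 0]])

```text
t: 5.6
eef_pos: [0.4886, -0.1236, -0.0052]
tool_rot: [-0.604, 0.604, -0.368, 0.368]
force: [0.6, 0.1, -0.3]
opening: 0.002
```

Emit:
step_arm(increments=[[0, 0.1, 0, 0], [0, 0.2, 0, 0], [0, 0.3, 0, 0], [0, 0.3, 0, 0]])

```text
t: 6.0
eef_pos: [0.4886, -0.1236, -0.0082]
tool_rot: [-0.604, 0.604, -0.368, 0.368]
force: [0.4, 0.1, 0.6]
opening: -0.002
```

Emit:
step_arm(increments=[[0, 0.1, 0, 0], [0, 0.2, 0, 0], [0, 0.3, 0, 0], [0, 0.3, 0, 0]])

```text
t: 6.4
eef_pos: [0.4885, -0.1236, -0.0112]
tool_rot: [-0.604, 0.604, -0.368, 0.368]
force: [-0.5, 0.6, 0.7]
opening: -0.003
```

Run:
```python
from rig import ctrl
import cv2,numpy as np
from h import *
S=ctrl.snapshot("scene")
o=ctrl.get_obs();print(o["eef_pos"],project(S,[o["eef_pos"]]))
f=lambda s,u,v:cv2.resize(s["img"][v-40:v+35,u-50:u+50],None,fx=8,fy=8,interpolation=2)
cv2.imwrite("pics/g4.png",np.clip(f(S,200,235).astype(float)*1.5,0,255).astype(np.uint8)[...,::-1])
```

```text
[ 0.48858022 -0.12364582 -0.01109033] [[197.88185478 242.51993817]]
```

View pics/g4.png

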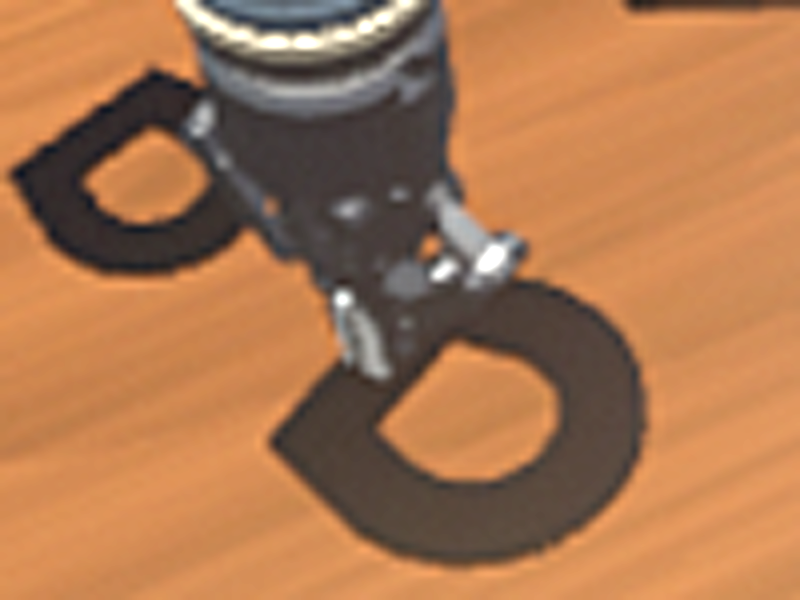

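Emit:
step_arm(increments=[[0, 0.1, 0, 0], [0, 0.2, 0, 0], [0, 0.3, 0, 0], [0, 0.3, 0, 0]])

```text
t: 6.85
eef_pos: [0.4886, -0.1236, -0.0142]
tool_rot: [0.604, -0.604, 0.368, -0.368]
force: [0.2, 0.4, 0.1]
opening: -0.001
```

Run:
```python
from rig import ctrl
from h import *
S=ctrl.snapshot("scene");T=ctrl.snapshot("top");o=ctrl.get_obs()
print(o["q"],o["eef_pos"],o["force"],o["joint_torque"])
print(cast(S,[(197.2,242.2)],.006),project(T,[[.182,-.492,.21],[.182,-.492,.23]]),project(S,[[.182,-.492,.21]]))
```

```text
[-2.47894374e-01  3.86571359e-01 -4.34427397e-01  7.49953672e-01
  8.01545061e-05  8.47888094e-01] [ 0.48863158 -0.12364567 -0.01405155] [-0.15322874  0.35931542  0.29588598] [-8.62315710e-05 -5.62121058e+01  2.55817223e+01 -4.64413664e-03
  1.92278485e-04 -1.51230546e-05]
[[ 0.4984572 -0.1281925]] [[498.29824816 335.54035125]
 [501.84155326 336.8699684 ]] [[ -2.33828731 162.97472418]]
```

Emit:
step_arm(increments=[[0, 0.1, 0, 0], [0, 0.2, 0, 0], [0, 0.2, 0, 0]])

```text
t: 7.25
eef_pos: [0.4888, -0.1237, -0.0148]
tool_rot: [0.604, -0.603, 0.368, -0.369]
force: [-5.0, 0.4, 18.2]
opening: 0.001
```

Emit:
step_arm(increments=[[0, 0.1, 0, 0], [0, 0.2, 0, 0], [0, 0.2, 0, 0]])

```text
t: 7.55
eef_pos: [0.489, -0.1237, -0.0149]
tool_rot: [0.604, -0.603, 0.368, -0.369]
force: [-12.5, 4.0, 44.0]
opening: 0.001
```

Emit:
step_arm(increments=[[0, 0.1, 0, 0], [0, 0.2, 0, 0], [0, 0.2, 0, 0]])

```text
t: 7.85
eef_pos: [0.4891, -0.1237, -0.0151]
tool_rot: [0.604, -0.603, 0.367, -0.369]
force: [-19.2, 5.5, 70.1]
opening: 0.001
```

Emit:
step_arm(increments=[[0, -0.3, 0, 0], [0, -0.6, 0, 0], [0, -1.2, 0, 0], [0, -1.2, 0, 0]])

```text
t: 8.25
eef_pos: [0.4891, -0.1237, -0.0076]
tool_rot: [0.604, -0.604, 0.368, -0.369]
force: [-0.0, -0.2, 0.0]
opening: -0.004
```

Emit:
step_arm(increments=[[0, 0, 0, 0], [0, 0, 0, 0], [0, 0, 0, 0], [0, 0.3, 0, 0], [0, 0.6, 0, 0], [0, 0.9, 0, 0], [0, 1.1, 0, 0], [0, 1.1, 0, 0]], claw=0)

```text
t: 9.05
eef_pos: [0.4884, -0.1236, -0.0194]
tool_rot: [-0.604, 0.604, -0.369, 0.368]
force: [0.4, 0.6, 0.1]
opening: 0.502
```

```bash
python3 g.py .524 -.105 27.6 -.039 -.021
```

```text
row [0.   0.16 0.12] -0.38 | tilt [-0.001 -1.    -0.001] open 0.502 t 9.05 F [0.4 0.6 0.1]
```

Emit:
step_arm(increments=[[0, 0.1, 0.1, 0], [0, 0.1, 0.1, 0]])

```text
t: 9.25
eef_pos: [0.4897, -0.1231, -0.02]
tool_rot: [0.604, -0.604, 0.368, -0.368]
force: [-0.7, -0.2, 0.1]
opening: 0.499
```

Emit:
step_arm(increments=[[0, 0, 0, 0], [0, 0, 0, 0], [0, 0, 0, 0], [0, 0, 0, 0], [0, 0, 0, 0]], claw=1)

```text
t: 9.75
eef_pos: [0.4897, -0.1232, -0.0196]
tool_rot: [0.604, -0.604, 0.368, -0.368]
force: [-1.5, 0.4, 5.3]
opening: 0.276
```

Emit:
step_arm(increments=[[0, -1, 0, 0], [0, -4, 0, 0], [0, -8, 0, 0], [0, -8, 0, 0]])

```text
t: 10.15
eef_pos: [0.4926, -0.124, 0.0649]
tool_rot: [0.604, -0.603, 0.366, -0.371]
force: [1.1, -0.2, -0.8]
opening: 0.269
```

```bash
python3 g.py .4206 .3382 7.7 -.039 .06
```

```text
row [-45.7    0.33  11.05] 19.51 | tilt [ 0.005 -1.     0.006] open 0.269 t 10.15 F [ 1.1 -0.2 -0.8]
```

Emit:
step_arm(increments=[[-3, 0, 1, 2], [-8, 0, 2, 4], [-12.5, 0, 3, 6], [-17, 0, 4, 8], [-21.5, 0, 5, 10], [-26, 0, 6, 12], [-31, 0, 7.5, 14], [-36, 0, 9, 16], [-40.5, 0, 10, 18], [-44, 0, 10.7, 19]])

```text
t: 11.15
eef_pos: [0.3826, 0.3198, 0.0601]
tool_rot: [0.535, -0.534, 0.463, -0.463]
force: [0.5, -0.4, -1.3]
opening: 0.281
```

Emit:
step_arm(increments=[[-1, 0, 0.3, 0.4], [-1.7, 0, 0.3, 0.5], [-1.7, 0, 0.3, 0.5], [-1.7, 0, 0.3, 0.5]])

```text
t: 11.55
eef_pos: [0.3842, 0.3331, 0.0599]
tool_rot: [-0.532, 0.533, -0.465, 0.465]
force: [-0.7, 0.6, -0.0]
opening: 0.277
```

```bash
python3 g.py .4206 .3382 7.7 -.039 .02;python3 - <<'E'
from rig import ctrl
import cv2,numpy as np,h
from h import *
S=ctrl.snapshot("scene");T=ctrl.snapshot("top");o=ctrl.get_obs()
f=lambda s,u,v:cv2.resize(s["img"][v-45:v+45,u-50:u+50],None,fx=4,fy=4.,interpolation=2)
cv2.imwrite("pics/p1.png",np.hstack([f(S,325,160),f(T,200,245)])[...,::-1])
E
```

```text
row [-0.02  3.99 -0.22] -0.03 | tilt [ 0.001 -1.    -0.   ] open 0.277 t 11.55 F [-0.7  0.6 -0. ]
```

View pics/p1.png

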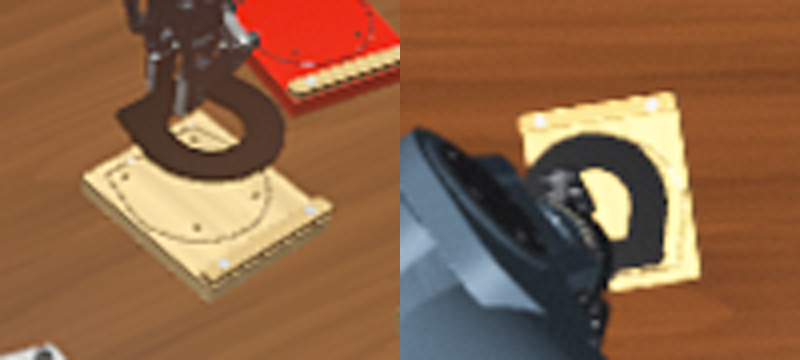

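Emit:
step_arm(increments=[[0, 3, -0.2, 0], [0, 5, -0.2, 0], [0, 5.7, -0.2, 0], [0, 5.95, -0.2, 0], [0, 6.05, -0.2, 0], [0, 6.05, -0.2, 0], [0, 6.05, -0.2, 0]])

```text
t: 12.35
eef_pos: [0.3825, 0.3344, 0.0003]
tool_rot: [0.533, -0.532, 0.465, -0.465]
force: [-0.3, -0.1, -0.8]
opening: 0.278
```

```bash
python3 g.py .4206 .3382 7.7 -.039 -.001
```

```text
row [ 0.13  0.13 -0.07] 0.01 | tilt [-0.001 -1.     0.001] open 0.278 t 12.35 F [-0.3 -0.1 -0.8]
```

Emit:
step_arm(increments=[[0.1, 0.1, 0, 0], [0.1, 0.15, 0, 0], [0.1, 0.15, 0, 0]])

```text
t: 12.65
eef_pos: [0.3823, 0.3331, -0.0016]
tool_rot: [0.533, -0.532, 0.465, -0.465]
force: [-0.5, -1.9, 3.4]
opening: 0.277
```

Emit:
step_arm(increments=[[0, 0, 0, 0], [0, 0, 0, 0], [0, 0, 0, 0], [0, 0, 0, 0], [0, -2, 0, 0], [0, -6, 0, 0], [0, -8, 0, 0], [0, -9, 0, 0]], claw=0)

```text
t: 13.45
eef_pos: [0.383, 0.3337, 0.0899]
tool_rot: [0.534, -0.531, 0.465, -0.465]
force: [-0.4, 0.1, 0.4]
opening: 0.502
```

```bash
python3 g.py .670 -.2248 -71.3 -.042 .08
```

```text
row [55.08  0.95 20.14] 79.01 | tilt [-0.002 -1.     0.002] open 0.502 t 13.45 F [-0.4  0.1  0.4]
```

Emit:
step_arm(increments=[[55.1, 0, 20.1, 79], [55.1, 0, 20.1, 79], [55.1, 0, 20.1, 79], [55.1, 0, 20.1, 79], [55.1, 0, 20.1, 79], [55.1, 0, 20.1, 79], [55.1, 0, 20.1, 79], [55.1, 0, 20.1, 79], [55.1, 0, 20.1, 79], [55.1, 0, 20.1, 79]])

```text
t: 14.45
eef_pos: [0.6153, -0.1115, 0.087]
tool_rot: [0.113, -0.113, 0.698, -0.698]
force: [1.2, -0.4, -0.2]
opening: 0.502
```

Emit:
step_arm(increments=[[0, 0, 0, 0]])

```text
t: 14.55
eef_pos: [0.6171, -0.1147, 0.0864]
tool_rot: [-0.113, 0.113, -0.698, 0.698]
force: [-0.3, -0.1, 0.4]
opening: 0.497
```

```bash
python3 g.py .670 -.2248 -71.3 -.042 -.0195
python3 - <<'E'
from rig import ctrl
import cv2,numpy as np,h
from h import *
S=ctrl.snapshot("scene");T=ctrl.snapshot("top")
h.mask=lambda img,k:(cv2.cvtColor(img,cv2.COLOR_RGB2GRAY)<85).astype(np.uint8)
for s,uv in((T,(203,250)),(S,(325,160))):
    for z in (.021,): 
        P,yaw,*r=hoof(s,uv,"x",z,24); print(P,yaw,r, "d",np.round((P-[.4206,.3382])*1e3,1))
f=lambda s,u,v:cv2.resize(s["img"][v-40:v+40,u-40:u+40],None,fx=5,fy=5.,interpolation=2)
cv2.imwrite("pics/p2.png",np.hstack([f(S,325,160),f(T,203,247)])[...,::-1])
E
```

```text
row [-1.53 10.61  7.9 ] -0.33 | tilt [-0.    -1.     0.001] open 0.497 t 14.55 F [-0.3 -0.1  0.4]
[0.42075271 0.33925099] 7.71109 [np.float64(107.04215933383165), np.float64(112.7150593031059), np.float32(88.93806)] d [0.2 1.1]
[0.42202149 0.33761658] 8.209339 [np.float64(109.26273335151032), np.float64(118.28920892475477), np.float32(79.02272)] d [ 1.4 -0.6]
```

View pics/p2.png

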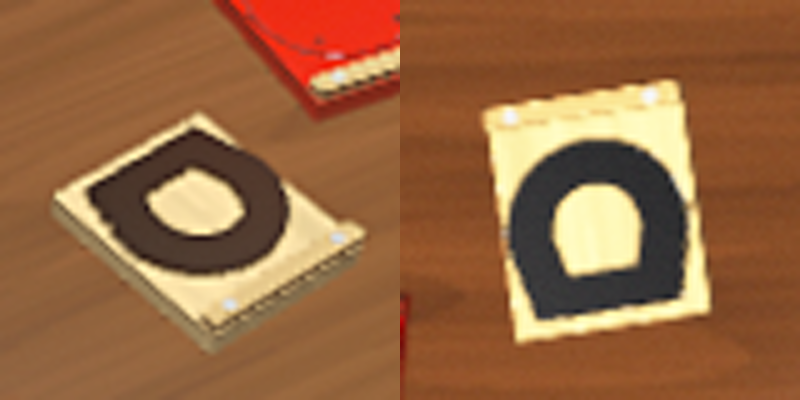

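Emit:
step_arm(increments=[[-0.8, 0, 4, 0], [-1.53, 0, 7.9, 0], [-1.53, 0, 7.9, 0], [-1.53, 3, 7.9, 0], [-1.53, 6, 7.9, 0], [-1.53, 6, 7.9, 0], [-1.53, 6, 7.9, 0]])

```text
t: 15.35
eef_pos: [0.6541, -0.1779, 0.028]
tool_rot: [0.115, -0.116, 0.698, -0.697]
force: [0.4, -0.4, 1.1]
opening: 0.497
```

```bash
python3 g.py .670 -.2248 -71.3 -.042 -.0195
```

```text
row [-0.01  4.75  0.76] 0.1 | tilt [ 0.001 -1.    -0.001] open 0.497 t 15.35 F [ 0.4 -0.4  1.1]
```

Emit:
step_arm(increments=[[0, 0, 0.6, 0], [0, 0, 0.6, 0], [0, 0, 0.6, 0]])

```text
t: 15.65
eef_pos: [0.6576, -0.1854, 0.0293]
tool_rot: [-0.116, 0.114, -0.697, 0.698]
force: [-0.7, 0.4, 0.1]
opening: 0.499
```

```bash
python3 g.py .670 -.2248 -71.3 -.042 -.0195
```

```text
row [ 0.09  4.88 -0.07] 0.0 | tilt [-0.002 -1.     0.001] open 0.499 t 15.65 F [-0.7  0.4  0.1]
```

Emit:
step_arm(increments=[[0, 2, 0, 0], [0, 4, 0, 0], [0, 4.6, 0, 0], [0, 4.85, 0, 0], [0, 4.85, 0, 0], [0, 4.85, 0, 0]])

```text
t: 16.25
eef_pos: [0.6575, -0.1852, -0.0195]
tool_rot: [-0.115, 0.114, -0.698, 0.698]
force: [0.6, 0.4, 0.1]
opening: 0.497
```

Emit:
step_arm(increments=[[0, 0, 0, 0], [0, 0, 0, 0], [0, 0, 0, 0], [0, 0, 0, 0], [0, 0, 0, 0]], claw=1)

```text
t: 16.75
eef_pos: [0.6574, -0.1852, -0.0195]
tool_rot: [-0.115, 0.114, -0.698, 0.698]
force: [-0.6, 0.7, 6.8]
opening: 0.209
```

Emit:
step_arm(increments=[[0, -1, 0, 0], [0, -4, 0, 0], [0, -8, 0, 0], [0, -9, 0, 0], [0, -9, 0, 0]])

```text
t: 17.25
eef_pos: [0.6582, -0.1854, 0.0722]
tool_rot: [-0.116, 0.114, -0.697, 0.698]
force: [0.7, -0.2, -1.5]
opening: 0.21
```

```bash
python3 g.py .4212 .3385 7.8 -.042 .06
```

```text
row [  9.77   1.05 -58.02] -79.08 | tilt [-0.004 -1.     0.002] open 0.21 t 17.25 F [ 0.7 -0.2 -1.5]
```

Emit:
step_arm(increments=[[0.7, 0, -4, -5], [1.4, 0.2, -8, -12], [2, 0.3, -12, -20], [3, 0.5, -17, -28], [4, 0.6, -22, -35], [4.7, 0.6, -27, -42], [5.5, 0.6, -32, -49], [6.3, 0.6, -37, -56], [7.2, 0.6, -42, -63], [8, 0.6, -47, -70]])

```text
t: 18.25
eef_pos: [0.4305, 0.2308, 0.0624]
tool_rot: [0.495, -0.496, 0.505, -0.504]
force: [0.6, 1.3, -0.4]
opening: 0.212
```

Emit:
step_arm(increments=[[0, 0, 0, 0], [0, 0, 0, 0], [0, 0, 0, 0]])

```text
t: 18.55
eef_pos: [0.4324, 0.2291, 0.0628]
tool_rot: [0.494, -0.495, 0.506, -0.506]
force: [-0.1, -0.9, 0.2]
opening: 0.213
```

```bash
python3 g.py .4212 .3385 7.8 -.042 .06
```

```text
row [-10.25   0.28  -5.52] -9.14 | tilt [ 0.001 -1.    -0.001] open 0.213 t 18.55 F [-0.1 -0.9  0.2]
```

Emit:
step_arm(increments=[[-3, 0.2, -1.6, -3], [-7, 0.2, -3.7, -6], [-9.5, 0.2, -5.1, -9.1], [-10.25, 0.2, -5.52, -9.1], [-10.25, 0.2, -5.52, -9.1], [-10.25, 0.2, -5.52, -9.1], [-10.25, 0.2, -5.52, -9.1]])

```text
t: 19.25
eef_pos: [0.3805, 0.3322, 0.0614]
tool_rot: [-0.532, 0.532, -0.465, 0.466]
force: [-0.0, 0.3, -0.5]
opening: 0.212
```

```bash
python3 g.py .4212 .3385 7.8 -.042 .0055
python3 - <<'E'
from rig import ctrl
import cv2,numpy as np,h
S=ctrl.snapshot("scene");T=ctrl.snapshot("top")
f=lambda s,u,v:cv2.resize(s["img"][v-45:v+45,u-50:u+50],None,fx=4,fy=4.,interpolation=2)
cv2.imwrite("pics/p3.png",np.hstack([f(S,325,160),f(T,200,245)])[...,::-1])
E
```

```text
row [-0.08  5.59 -0.08] -0.14 | tilt [ 0. -1. -0.] open 0.212 t 19.25 F [-0.   0.3 -0.5]
```

View pics/p3.png

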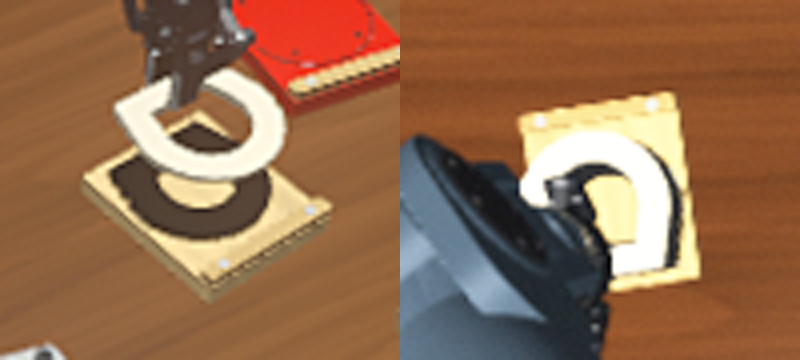

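Emit:
step_arm(increments=[[-0.05, 3, -0.05, 0], [-0.05, 4.8, -0.05, 0], [-0.05, 5.4, -0.05, 0], [-0.05, 5.6, -0.05, 0], [-0.05, 5.65, -0.05, 0], [-0.05, 5.65, -0.05, 0], [-0.05, 5.65, -0.05, 0]])

```text
t: 20.05
eef_pos: [0.3797, 0.3344, 0.0058]
tool_rot: [0.533, -0.532, 0.465, -0.465]
force: [-0.5, 0.0, -0.1]
opening: 0.208
```

Emit:
step_arm(increments=[[0, 0, 0, 0], [0, 0, 0, 0], [0, 0, 0, 0], [0, 0, 0, 0], [0, -2, 0, 0], [0, -6, 0, 0], [0, -8, 0, 0], [0, -9, 0, 0]], claw=0)

```text
t: 20.85
eef_pos: [0.38, 0.3347, 0.097]
tool_rot: [0.534, -0.532, 0.465, -0.465]
force: [-0.3, -0.1, 0.6]
opening: 0.497
```

```bash
python3 g.py .4402 -.3128 -9.5 -.042 .08
```

```text
row [63.72  1.58 -6.85] 17.32 | tilt [-0.002 -1.     0.002] open 0.497 t 20.85 F [-0.3 -0.1  0.6]
```

Emit:
step_arm(increments=[[63.7, 0, -6.8, 17.4], [63.7, 0, -6.8, 17.4], [63.7, 0, -6.8, 17.4], [63.7, 0, -6.8, 17.4], [63.7, 0, -6.8, 17.4], [63.7, 0, -6.8, 17.4], [63.7, 0, -6.8, 17.4], [63.7, 0, -6.8, 17.4], [63.7, 0, -6.8, 17.4], [63.7, 0, -6.8, 17.4]])

```text
t: 21.85
eef_pos: [0.3935, -0.1678, 0.0945]
tool_rot: [0.456, -0.456, 0.54, -0.54]
force: [1.8, 0.8, 1.0]
opening: 0.496
```

Emit:
step_arm(increments=[[0, 0, 0, 0], [0, 0, 0, 0]])

```text
t: 22.05
eef_pos: [0.3934, -0.1668, 0.0942]
tool_rot: [0.455, -0.456, 0.541, -0.54]
force: [0.5, 0.0, 0.4]
opening: 0.498
```

```bash
python3 g.py .4405 -.3125 -9.7 -.042 .02
python3 - <<'E'
from rig import ctrl
import cv2,numpy as np,h
from h import *
S=ctrl.snapshot("scene");T=ctrl.snapshot("top")
h.mask=lambda img,k:((img[...,2]>175)).astype(np.uint8)
for s,uv in((T,(203,250)),(S,(325,157))):
        P,yaw,*r=hoof(s,uv,"x",.030,24); print(P,yaw,r, "d",np.round((P-[.4212,.3385])*1e3,1))
f=lambda s,u,v:cv2.resize(s["img"][v-40:v+40,u-40:u+40],None,fx=5,fy=5.,interpolation=2)
cv2.imwrite("pics/p4.png",np.hstack([f(S,325,160),f(T,203,247)])[...,::-1])
E
```

```text
row [13.57  7.4   2.93] -0.09 | tilt [-0.001 -1.    -0.002] open 0.498 t 22.05 F [0.5 0.  0.4]
[0.43085595 0.33560611] 97.67696 [np.float64(123.4555608716503), np.float64(140.47922747085795), np.float32(125.72542)] d [ 9.7 -2.9]
[0.42131241 0.33839018] 7.998491 [np.float64(114.53273067669356), np.float64(116.11409263566838), np.float32(86.3061)] d [ 0.1 -0.1]
```

View pics/p4.png

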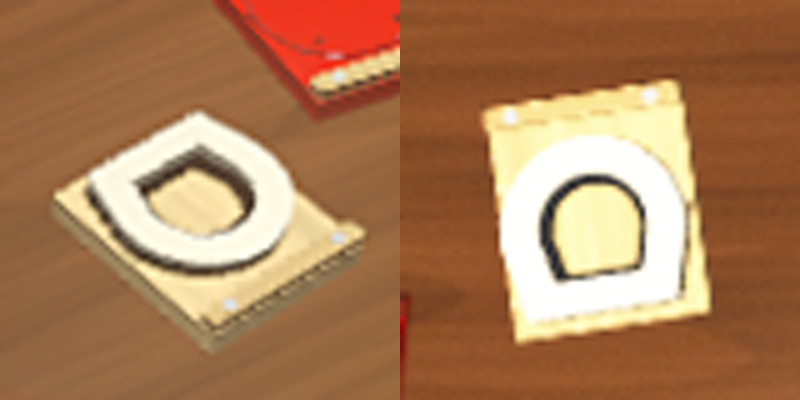

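Run:
```python
from rig import ctrl
import cv2,numpy as np,h
from h import *
T=ctrl.snapshot("top");S=ctrl.snapshot("scene")
print(T["img"][250,180:226:2].tolist()); print(-T["R"].T@T["t"],-S["R"].T@S["t"])
for lim in(205,220):
    h.mask=lambda img,k:((img[...,2]>lim)).astype(np.uint8)
    for s,uv in((T,(203,250)),(S,(325,157))):
        P,yaw,*r=hoof(s,uv,"x",.030,24); print(lim,P,yaw,r)
# opening outlines via dark threshold in both
for s,uv in((T,(203,250)),(S,(325,158))):
    r=18;k=6;x0,y0=uv[0]-r,uv[1]-r
    c=cv2.resize(s["img"][y0:y0+2*r,x0:x0+2*r],None,fx=k,fy=k,interpolation=2)
    w=(c[...,2]>195).astype(np.uint8)
    cs,hi=cv2.findContours(w,cv2.RETR_CCOMP,cv2.CHAIN_APPROX_NONE)
    hol=[q for q,g in zip(cs,hi[0]) if g[3]>=0]
    if hol:
        q=max(hol,key=cv2.contourArea).reshape(-1,2)
        W=cast(s,(q+.5)/k-.5+[x0,y0],.031)
        a=np.radians(7.8);n=np.array([np.cos(a),np.sin(a)]);y=np.array([-n[1],n[0]])
        X=(W-[.4206,.3382]);print("open x",(X@n).min(),(X@n).max(),"y",(X@y).min(),(X@y).max())
```

```text
[[135, 77, 43], [148, 88, 48], [255, 255, 253], [255, 255, 253], [255, 255, 253], [249, 245, 231], [55, 55, 57], [242, 222, 145], [255, 251, 196], [254, 249, 188], [254, 250, 192], [254, 247, 183], [254, 249, 185], [254, 249, 187], [253, 244, 175], [231, 205, 134], [238, 233, 211], [255, 255, 252], [255, 255, 252], [255, 255, 252], [173, 152, 116], [237, 208, 133], [131, 73, 36]]
[0.3963944  0.05043756 1.42024514] [ 1.18453828 -0.32510938  1.00194434]
205 [0.42202893 0.34069593] 8.389512 [np.float64(113.2229868037013), np.float64(116.22302205590898), np.float32(92.813484)]
205 [0.42150774 0.33864974] 7.560908 [np.float64(112.54256743912799), np.float64(113.83649035184271), np.float32(56.912373)]
220 [0.42209417 0.34059797] 8.242977 [np.float64(111.28979078646178), np.float64(115.5223519185789), np.float32(92.58385)]
220 [0.42191406 0.33868723] 7.836198 [np.float64(111.73672107840221), np.float64(112.28009270612583), np.float32(53.500866)]
open x -0.030987922119864217 0.03710036057120811 y -0.03374300727747892 0.03748952670933122
open x -0.03259894576884306 0.03967430634442742 y -0.037802785057919036 0.03566307527728186
```

Emit:
step_arm(increments=[[5, 0, 1, 0], [10, 0, 2, 0], [13.57, 0, 2.9, 0], [13.57, 0, 2.9, 0], [13.57, 3, 2.9, 0], [13.57, 6, 2.9, 0], [13.57, 7, 2.9, 0], [13.57, 7, 2.9, 0], [13.57, 7, 2.9, 0]])

```text
t: 23.15
eef_pos: [0.401, -0.304, 0.0259]
tool_rot: [-0.457, 0.457, -0.54, 0.54]
force: [1.0, 0.4, -0.1]
opening: 0.499
```

```bash
python3 g.py .4405 -.3125 -9.7 -.042 -.0195
```

```text
row [ 0.17  4.54 -0.16] 0.19 | tilt [ 0.    -1.     0.001] open 0.499 t 23.15 F [ 1.   0.4 -0.1]
```

Emit:
step_arm(increments=[[0.1, 2, -0.1, 0], [0.1, 3.6, -0.1, 0], [0.1, 4.2, -0.1, 0], [0.1, 4.35, -0.1, 0], [0.1, 4.35, -0.1, 0], [0.1, 4.35, -0.1, 0]])

```text
t: 23.75
eef_pos: [0.3997, -0.3057, -0.0176]
tool_rot: [-0.457, 0.456, -0.54, 0.54]
force: [-0.4, -1.1, -0.3]
opening: 0.499
```

Emit:
step_arm(increments=[[0, 0, 0, 0], [0, 0, 0, 0], [0, 0, 0, 0], [0, 0, 0, 0], [0, 0, 0, 0]], claw=1)

```text
t: 24.25
eef_pos: [0.3993, -0.3055, -0.0177]
tool_rot: [-0.457, 0.456, -0.54, 0.54]
force: [-1.7, 0.9, 8.2]
opening: 0.208
```

Emit:
step_arm(increments=[[0, -1, 0, 0], [0, -3, 0, 0], [0, -6, 0, 0], [0, -9, 0, 0], [0, -9, 0, 0], [0, -9, 0, 0]])

```text
t: 24.85
eef_pos: [0.3992, -0.3054, 0.0719]
tool_rot: [-0.457, 0.456, -0.54, 0.54]
force: [-0.1, -0.7, -3.1]
opening: 0.207
```

```bash
python3 g.py .4216 .3392 7.9 -.042 .07;python3 - <<'E'
from rig import ctrl
import cv2,numpy as np,h
from h import *
S=ctrl.snapshot("scene");o=ctrl.get_obs();u,v=project(S,[o["eef_pos"]])[0].astype(int);print(u,v)
cv2.imwrite("pics/p5.png",cv2.resize(S["img"][v-40:v+50,max(u-45,0):u+55],None,fx=5,fy=5.,interpolation=2)[...,::-1])
E
```

```text
row [-62.67   0.15 -12.53] -17.49 | tilt [ 0.    -1.     0.001] open 0.207 t 24.85 F [-0.1 -0.7 -3.1]
115 228
```

View pics/p5.png

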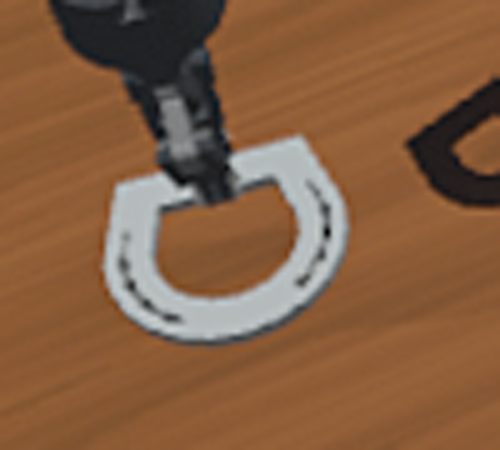

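Emit:
step_arm(increments=[[-3, 0, -0.6, 0], [-7, 0, -1.4, -1], [-11.5, 0, -2.3, -3], [-16, 0, -3.2, -5], [-20.5, 0, -4.1, -7], [-25, 0, -5, -9], [-29.5, 0, -5.9, -11], [-34, 0, -6.8, -13], [-38.5, 0, -7.7, -15], [-43, 0, -8.6, -17.5]])

```text
t: 25.9
eef_pos: [0.3844, 0.1346, 0.0704]
tool_rot: [-0.533, 0.534, -0.464, 0.463]
force: [1.6, -0.2, -3.2]
opening: 0.203
```

Emit:
step_arm(increments=[[-3, 0, 0, 0], [-5, 0, 0, 0], [-5, 0, 0, 0], [-5, 0, 0, 0]])

```text
t: 26.3
eef_pos: [0.3779, 0.1823, 0.0704]
tool_rot: [-0.533, 0.535, -0.464, 0.464]
force: [-0.1, -1.1, -4.0]
opening: 0.205
```

```bash
python3 g.py .4216 .3392 7.9 -.042 .07
```

```text
row [-14.94   0.02   2.31] 0.1 | tilt [ 0.001 -1.    -0.002] open 0.205 t 26.3 F [-0.1 -1.1 -4. ]
```

Emit:
step_arm(increments=[[-3, 0, 0.5, 0], [-7, 0, 1.1, 0], [-11, 0, 1.7, 0], [-14, 0, 2.2, 0], [-14.9, 0, 2.3, 0], [-14.9, 0, 2.3, 0], [-14.9, 0, 2.3, 0], [-14.9, 0, 2.3, 0]])

```text
t: 27.1
eef_pos: [0.3812, 0.3316, 0.0714]
tool_rot: [-0.533, 0.533, -0.465, 0.465]
force: [1.2, -0.2, -3.4]
opening: 0.207
```

```bash
python3 g.py .4216 .3392 7.9 -.042 .016
```

```text
row [-0.2   5.54 -0.09] -0.07 | tilt [ 0.001 -1.    -0.001] open 0.207 t 27.1 F [ 1.2 -0.2 -3.4]
```

Emit:
step_arm(increments=[[-0.15, 3, -0.07, 0], [-0.15, 4.6, -0.07, 0], [-0.15, 5.1, -0.07, 0], [-0.15, 5.3, -0.07, 0], [-0.15, 5.35, -0.07, 0], [-0.15, 5.35, -0.07, 0], [-0.15, 5.35, -0.07, 0]])

```text
t: 27.8
eef_pos: [0.3808, 0.335, 0.0188]
tool_rot: [0.534, -0.533, 0.464, -0.464]
force: [0.5, 0.4, -3.0]
opening: 0.207
```

Emit:
step_arm(increments=[[0.1, 0.1, -0.05, 0], [0.1, 0.15, -0.05, 0], [0.1, 0.15, -0.05, 0], [0.1, 0.15, -0.05, 0]])

```text
t: 28.2
eef_pos: [0.38, 0.3337, 0.0166]
tool_rot: [0.533, -0.533, 0.464, -0.464]
force: [0.8, 0.6, -3.4]
opening: 0.199
```

Emit:
step_arm(increments=[[0, 0, 0, 0], [0, 0, 0, 0], [0, 0, 0, 0], [0, 0, 0, 0], [0, 0, 0, 0], [0, -2, 0, 0], [0, -6, 0, 0], [0, -8, 0, 0], [0, -9, 0, 0]], claw=0)

```text
t: 29.1
eef_pos: [0.3808, 0.3343, 0.1085]
tool_rot: [0.534, -0.532, 0.464, -0.464]
force: [0.1, -0.2, -1.1]
opening: 0.499
```

```bash
python3 g.py .5347 .1067 -11.2 0 .08
```

```text
row [24.67  2.84 12.1 ] 19.11 | tilt [-0.002 -1.     0.002] open 0.499 t 29.1 F [ 0.1 -0.2 -1.1]
```

Run:
```python
from rig import ctrl
import cv2,numpy as np,h
from h import *
T=ctrl.snapshot("top");S=ctrl.snapshot("scene")
for s,uv in((T,(275,215)),(S,(279,213))):
    r=9;k=6;x0,y0=uv[0]-r,uv[1]-r
    c=cv2.resize(s["img"][y0:y0+2*r,x0:x0+2*r],None,fx=k,fy=k,interpolation=2)
    m=(cv2.cvtColor(c,cv2.COLOR_RGB2GRAY)<110).astype(np.uint8)
    cs,_=cv2.findContours(m,cv2.RETR_EXTERNAL,cv2.CHAIN_APPROX_NONE)
    q=max(cs,key=cv2.contourArea).reshape(-1,2)
    (u,v),rr=cv2.minEnclosingCircle(q.astype(np.float32));p=(np.array([u,v])+.5)/k-.5+[x0,y0]
    print("knob",p,2*rr/k,cast(s,[p],.035))
for s,uv in((T,(275,216)),(S,(279,219))): print(*hoof(s,uv,"grey",.0025))
f=lambda s,u,v:cv2.resize(s["img"][v-40:v+40,u-40:u+40],None,fx=5,fy=5.,interpolation=2)
cv2.imwrite("pics/p6.png",np.hstack([f(S,325,160),f(T,203,247)])[...,::-1])
```

```text
knob [274.14892006 214.88117282] 8.215784708658854 [[0.53481015 0.10719658]]
knob [278.83333333 213.15555573] 12.532234191894531 [[0.54124117 0.10187446]]
[0.53485267 0.10761578] -11.314062 113.926966388545 118.83208893238772 84.16433
[0.53463375 0.10576111] -11.163785 115.86468227994618 119.30897023250448 85.14853
```

View pics/p6.png

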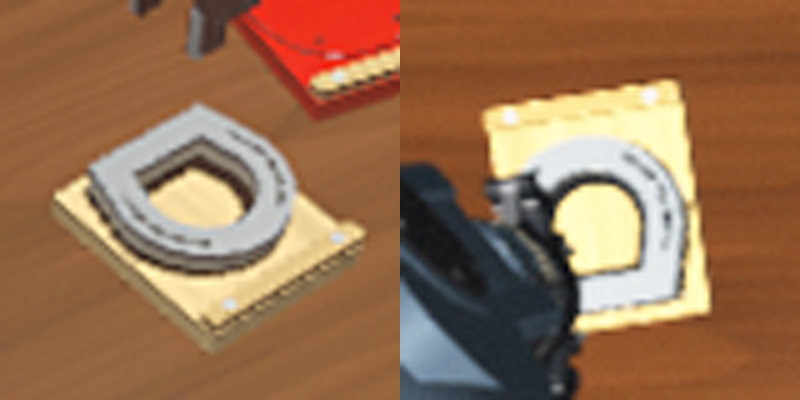

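Emit:
step_arm(increments=[[24.6, 2.8, 12.1, 19.1], [24.6, 2.8, 12.1, 19.1], [24.6, 2.8, 12.1, 19.1], [24.6, 2.8, 12.1, 19.1], [24.6, 2.8, 12.1, 19.1], [24.6, 2.8, 12.1, 19.1], [24.6, 2.8, 12.1, 19.1], [24.6, 2.8, 12.1, 19.1], [24.6, 2.8, 12.1, 19.1], [24.6, 2.8, 12.1, 19.1]])

```text
t: 30.2
eef_pos: [0.533, 0.1077, 0.0783]
tool_rot: [0.449, -0.449, 0.546, -0.546]
force: [0.5, 0.4, -0.4]
opening: 0.504
```

```bash
python3 g.py .5347 .107 -11.2 0 -.001;python3 - <<'E'
from rig import ctrl
import cv2,numpy as np,h
from h import *
S=ctrl.snapshot("scene");T=ctrl.snapshot("top")
for lim in(120,140):
  h.mask=lambda img,k:((img[...,2]>lim)&(img[...,0].astype(int)-img[...,2]<25)).astype(np.uint8)
  for s,uv in((T,(203,249)),(S,(325,156))):
    P,yaw,*r=hoof(s,uv,"x",.036,24); print(lim,P,yaw,r)
E
```

```text
row [0.04 7.93 0.18] 0.11 | tilt [-0.    -1.    -0.001] open 0.504 t 30.2 F [ 0.5  0.4 -0.4]
120 [0.42182915 0.33919814] 7.898011 [np.float64(110.3384285230638), np.float64(117.62648924802447), np.float32(77.98138)]
120 [0.42111767 0.33911765] 7.5557027 [np.float64(115.21963624696212), np.float64(118.29375992051195), np.float32(91.46937)]
140 [0.4218049  0.33947772] 7.8424826 [np.float64(110.3092910549609), np.float64(117.05306354182626), np.float32(90.322655)]
140 [0.42065953 0.33966668] 7.5557027 [np.float64(114.45570228675523), np.float64(117.08475452564538), np.float32(91.46937)]
```

Emit:
step_arm(increments=[[0, 3, 0.15, 0], [0, 5, 0.15, 0], [0, 6.5, 0.15, 0], [0, 7.5, 0.15, 0], [0, 7.9, 0.15, 0], [0, 7.9, 0.15, 0], [0, 7.9, 0.15, 0]])

```text
t: 31.0
eef_pos: [0.5357, 0.1066, 0.0002]
tool_rot: [-0.449, 0.449, -0.546, 0.546]
force: [0.3, 1.0, 0.3]
opening: 0.498
```

Emit:
step_arm(increments=[[0, 0, 0, 0], [0, 0, 0, 0], [0, 0, 0, 0], [0, 0, 0, 0], [0, 0, 0, 0]], claw=1)

```text
t: 31.5
eef_pos: [0.5355, 0.1065, 0.0005]
tool_rot: [-0.449, 0.448, -0.546, 0.546]
force: [-1.4, -0.5, 5.6]
opening: 0.305
```

Emit:
step_arm(increments=[[0, -1, 0, 0], [0, -3, 0, 0], [0, -6, 0, 0], [0, -9, 0, 0], [0, -9, 0, 0], [0, -9, 0, 0]])

```text
t: 32.1
eef_pos: [0.5354, 0.1064, 0.0899]
tool_rot: [-0.449, 0.449, -0.546, 0.547]
force: [0.4, 0.3, -5.1]
opening: 0.3
```

```bash
python3 g.py .4215 .3392 7.8 0 .09
```

```text
row [-2.063e+01 -2.000e-02 -1.569e+01] -18.99 | tilt [-0.    -1.     0.001] open 0.3 t 32.1 F [ 0.4  0.3 -5.1]
```

Emit:
step_arm(increments=[[-2, 0, -1.5, -2], [-5, 0, -3.8, -5], [-8, 0, -6.1, -8], [-11, 0, -8.4, -11], [-14, 0, -10.7, -14], [-17, 0, -13, -17], [-19.5, 0, -15, -19], [-20.6, 0, -15.7, -19], [-20.6, 0, -15.7, -19], [-20.6, 0, -15.7, -19]])

```text
t: 33.1
eef_pos: [0.4208, 0.3381, 0.0885]
tool_rot: [-0.532, 0.534, -0.465, 0.465]
force: [0.2, 0.5, -5.5]
opening: 0.303
```

Emit:
step_arm(increments=[[0, 0, 0, 0], [0, 0, 0, 0]])

```text
t: 33.3
eef_pos: [0.4216, 0.3379, 0.0894]
tool_rot: [-0.532, 0.533, -0.465, 0.465]
force: [-0.7, 0.4, -5.3]
opening: 0.302
```

```bash
python3 g.py .4215 .3392 7.8 0 .042;python3 - <<'E'
from rig import ctrl
import cv2,numpy as np,h
from h import *
S=ctrl.snapshot("scene");T=ctrl.snapshot("top")
h.mask=lambda img,k:((img.min(-1)>170)).astype(np.uint8)
for s,uv in((S,(325,127)),(T,(203,240))):
    P,yaw,*r=hoof(s,uv,"x",.095,30); print(P,yaw,r)
f=lambda s,u,v:cv2.resize(s["img"][v-60:v+40,u-50:u+50],None,fx=4,fy=4.,interpolation=2)
cv2.imwrite("pics/p7.png",np.hstack([f(S,325,150),f(T,203,247)])[...,::-1])
E
```

```text
row [-0.14  4.74  0.01] -0.08 | tilt [ 0. -1. -0.] open 0.302 t 33.3 F [-0.7  0.4 -5.3]
[0.42502085 0.32702581] 150.48701 [np.float64(107.8554227197015), np.float64(129.92904537212445), np.float32(109.93425)]
[0.43377474 0.30304135] 97.71653 [np.float64(80.04498820930358), np.float64(137.9048208328073), np.float32(119.84485)]
```

View pics/p7.png

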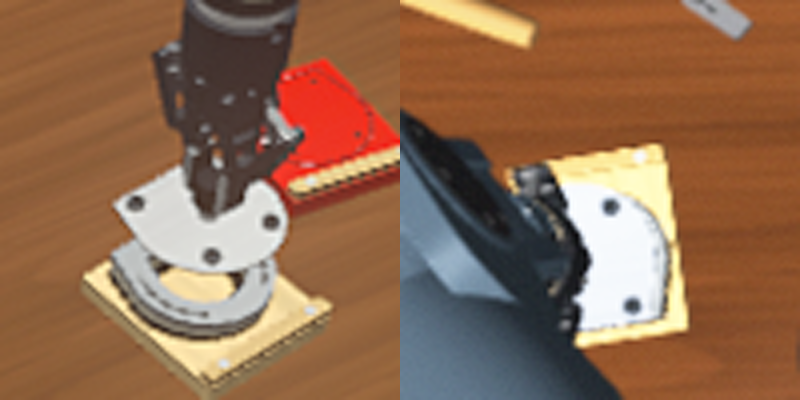

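Run:
```python
from rig import ctrl
from h import *
T=ctrl.snapshot("top");S=ctrl.snapshot("scene")
a=np.radians(7.8);R=np.array([[np.cos(a),-np.sin(a)],[np.sin(a),np.cos(a)]])
for s,p in((T,[(205.1,238.1),(210.9,262.9)]),(S,[(275-.4+67.75,90-.4+55.2),(275-.4+53,90-.4+64)])):
    W=cast(s,p,.099); M=np.array([[36,-30],[-40,-36]] if s is T else [[36,30],[36,-30]])/1e3
    d=W[0]-W[1];m=M[0]-M[1];print(np.hypot(*d),np.hypot(*m),"yaw",np.degrees(np.arctan2(d[1],d[0])-np.arctan2(m[1],m[0])),"org",(W-M@R.T).mean(0))
```

```text
0.07657639896604002 0.07623647421018367 yaw 8.587508624632042 org [0.42268084 0.33805996]
0.05994687873137967 0.06 yaw 8.628472371339376 org [0.42537955 0.33477428]
```

Emit:
step_arm(increments=[[-0.15, 2, -0.05, 0], [-0.15, 3.5, -0.05, 0], [-0.15, 4.2, -0.05, 0], [-0.15, 4.5, -0.05, 0], [-0.15, 4.6, -0.05, 0], [-0.15, 4.6, -0.05, 0], [-0.15, 4.6, -0.05, 0]])

```text
t: 34.2
eef_pos: [0.4208, 0.3406, 0.0442]
tool_rot: [0.533, -0.533, 0.465, -0.465]
force: [0.2, 0.2, -4.5]
opening: 0.306
```

Emit:
step_arm(increments=[[0, 0.1, 0, 0], [0, 0.1, 0, 0], [0, 0.1, 0, 0]])

```text
t: 34.5
eef_pos: [0.4205, 0.3404, 0.0427]
tool_rot: [0.533, -0.533, 0.465, -0.465]
force: [0.8, 0.5, -5.1]
opening: 0.302
```

Emit:
step_arm(increments=[[0.05, 0.1, 0.05, 0], [0.05, 0.1, 0.05, 0], [0.05, 0.1, 0.05, 0]])

```text
t: 34.8
eef_pos: [0.4209, 0.3403, 0.042]
tool_rot: [0.533, -0.533, 0.465, -0.464]
force: [-3.1, 1.9, 3.9]
opening: 0.3
```

Emit:
step_arm(increments=[[0, 0, 0, 0], [0, 0, 0, 0], [0, 0, 0, 0], [0, 0, 0, 0], [0, 0, 0, 0], [0, -2, 0, 0], [0, -6, 0, 0], [0, -10, 0, 0], [0, -10, 0, 0]], claw=0)

```text
t: 35.7
eef_pos: [0.4233, 0.3417, 0.1467]
tool_rot: [0.536, -0.53, 0.464, -0.465]
force: [0.3, 1.2, 0.3]
opening: 0.5
```

Emit:
step_arm(increments=[[5, 0, 0, 0], [10, 0, 0, 0], [15, 0, 0, 0], [20, 0, 0, 0], [25, 0, 0, 0], [25, 0, 0, 0], [25, 0, 0, 0]])

```text
t: 36.4
eef_pos: [0.4551, 0.0909, 0.1413]
tool_rot: [0.532, -0.532, 0.466, -0.466]
force: [0.5, 1.0, -0.2]
opening: 0.499
```

Run:
```python
from rig import ctrl
import cv2,numpy as np,h
from h import *
S=ctrl.snapshot("scene");T=ctrl.snapshot("top");o=ctrl.get_obs();print(o["t"],o["eef_pos"],o["force"])
z=np.load("s0.npz")
h.mask=lambda img,k:((img[...,2]>150)&(img[...,0].astype(int)-img[...,2]<25)).astype(np.uint8)
for s,uv in((T,(203,249)),(S,(325,154))):
    P,yaw,*r=hoof(s,uv,"x",.042,26); print(P,yaw,r)
for n,s,L in(("S",S,((343,235),(275,272),(107,315))),("T",T,((238,177),(308,170),(433,198)))):
    for u,v in L: print(n,u,v,"bystander change",np.abs(z[n].astype(int)-s["img"])[v-25:v+25,u-22:u+22].max(-1).__gt__(60).sum())
f=lambda s,u,v:cv2.resize(s["img"][v-45:v+40,u-45:u+45],None,fx=4.4,fy=4.4,interpolation=2)
cv2.imwrite("pics/p8.png",np.hstack([f(S,325,160),f(T,203,247)])[...,::-1])
```

```text
36.5 [0.45493031 0.09270287 0.14134408] [-0.48684233 -0.05025453  0.82567043]
[0.42122678 0.34012298] 7.798386 [np.float64(111.44353040793176), np.float64(118.86565080679418), np.float32(69.03328)]
[0.4214494  0.33892553] 6.931799 [np.float64(118.24594614876294), np.float64(119.2031628941725), np.float32(64.065506)]
S 343 235 bystander change 0
S 275 272 bystander change 0
S 107 315 bystander change 0
T 238 177 bystander change 0
T 308 170 bystander change 4
T 433 198 bystander change 0
```

View pics/p8.png

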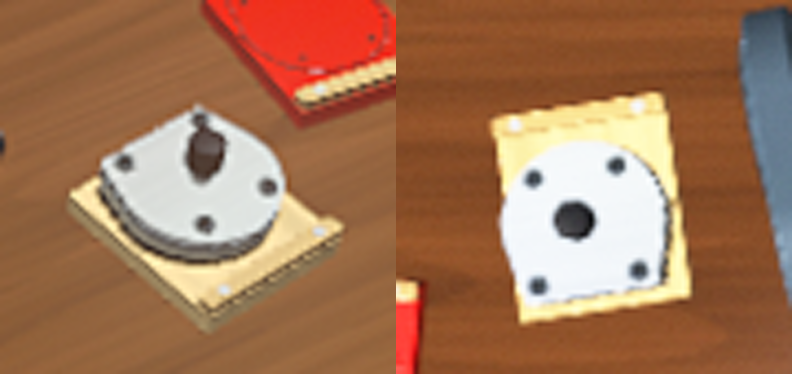

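The last picture shows the finished stack: template on top, knob up, square over the shoe, toes to the strip. The arm is clear of it, so I am handing in.

```bash
python3 -c "
from rig import ctrl
print(ctrl.finish_job())"
```

```text
the job is handed in; nothing more can be done
None
```

I stacked the flat black pad, wedge pad, bar shoe and drilling template (knob up) on the plywood board, toes to the stop strip, and handed in at about 36.5 s of the 112 s. No verdict was reported.

**Last checks**
- **Fit:** in the camera measurements each piece sits within about 2 mm of the one below it, and the pad within about 1.5 mm of the outline's middle. All yaws were within about 1° of the board's 7.7°.
- **Heights and tilts:** I judged these only from the pictures; they show the stack lying flat.
- **Bystanders:** the open shoe, stud tap and centre punch show no movement between the first and last images. One view had four changed pixels near the tap.
- **Robot:** it ended about 25 cm to the side of the stack, gripper open, touching nothing.

**What disagreed or went wrong**
- **Tool height:** the reported tool point read about 20 mm lower than the actual fingertips. My first two grips on the pad closed on air above it.
- **Hard press:** I found that offset by pressing the shut fingers onto the pad. I went two steps too far, reaching about 70 N at the wrist. That is below the 120 N wrist limit. The 40 N limit is for the arm and gripper body, and only the fingers were touching. The pad had not visibly moved before the press. The grip that followed held, and the pad then placed within 1.5 mm.
- **Camera disagreement:** the two camera views differed by up to about 2 mm throughout. I averaged them where both gave a sound reading.

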